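Unlatch a filter cover and change out the cartridge

ROBOT

A 6-joint arm with a two-finger parallel gripper is mounted at the origin on a cart in front of the work surface, level with it; the furniture and walls round the work are solid. World frame = base frame: x ahead of the robot, y to its left, z up, the work surface at z = 0. Lengths are in m, angles in rad, forces in N, time in s.
With the tool pointing down it reaches from about 0.325 to 1 m from the base axis. Payload 5.1 kg.
Tool frame: the origin (TCP) lies at the very end of the fingers, on their centre line; the grasp point (between the pads) lies 19 mm behind it (bot.pinch_z is the z of the grasp point in the tool frame, in m); z points along the fingers, y is the line along which they close (so a half turn about z gives the same grasp; the last joint's range is limited). The gripper opens to 85 mm and grips with 20 to 120 N. Pads are 22 mm wide; open, the fingers measure 114 mm over their backs; the gripper's body (76 mm by 85 mm) begins 54 mm behind the grasp point. The pads swing forward as they close: fully open they stand 13 mm farther back than shut.
Start: joints at [-1.293, 0.124, 1.65, -0, 1.367, -0.083], TCP at [0.229, -0.608, 0.231] pointing down, gripper open.
Joint ranges: [-2.61, 2.61], [-1.02, 2.33], [0.03, 2.71], [-1.35, 4.49], [0.32, 2.68], [-2.91, 2.91]. Speed limits (rad/s): [2.57, 2.57, 3.14, 3.14, 3.14, 3.14].

INTERFACE

Orientations are given as a unit quaternion [w, x, y, z].
In Python, from workcell import bot, viewer, ticket gives the robot as it stands. The module is installed in compiled form; this text tells all that it offers.
- The arm moves only by the tool apply_moves, never from a script. Its argument "motion" is a list of rows, each a list of 5 numbers: the shift along the tool's x, y, z in m, then the turn about the tool's z in degrees, then the closure, from 0 (fully open) to 1 (shut). A call has 1 to 5 rows; each row is the pose to reach, as a shift and turn from the pose commanded when the call began, along the tool's axes at that moment; what a row does not reach only later rows make up. A row lasts 1/8 s, in which the tool goes at most 62.5 mm and 10.7 degrees, less where a joint would pass 70% of its speed; a pose out of reach is approached as far as the arm can. A call with a gripper value outside its range is refused whole. The fingers move at their own pace and stop on an object; "newtons" is the grip in N (left out, the last holds). Time passes only in rows, so rows that repeat a pose let the fingers close. It gives the time, the measured TCP pose, the force, the opening and the grip force at its end, in the units of the state.
- bot.read_state(): the state, without advancing time (a new reading comes with each control period).
- viewer.read_camera(name): name is "scene" or "side" or "wrist"; returns a dict with "pixels" (384x512x3 uint8, red, green, blue), "camera_matrix" (3x3 intrinsics, pixels), "R" (3x3) and "t" (3): a world point X has camera coordinates R X + t; the wrist camera has in their place "hand_eye" (4x4, takes a point from camera to tool coordinates, whose origin is the TCP and whose axes are the flange's). Camera axes: x right, y down, z forward; pixel columns grow to the right and rows downward; lengths in m; the calibration is good to about 2 mm. A picture is of the moment at which its call begins: read the wrist's pose just before it. There is no depth.
- ticket.sign_off(): hands the job in; it is judged then, once.
The state is a dict: "clock": time; "q": joint angles; "joint_vel": joint speeds; "effort": joint torques, N m; "tool_pos": TCP position; "tcp_rot": TCP orientation; "ft_force": force on the tool from outside, world axes, zero at the start; "torque": the same for the moment, N m; "opening": finger opening in m; "grip_force": force on a finger pad.
Only numpy, scipy, OpenCV 4.12 (cv2) and the standard library are available. Lean on these libraries where they do the work, as an engineer would, in place of code of your own. Each camera call takes 0.05 s, during which the arm holds its last target. There are 200 camera calls.

TASK

The bench air-filter unit needs its used cartridge taken out. Without forcing anything, press the sprung tab on its front inward and, while it is pressed, lift the snap cover by the ledge above it and swing it back past upright; then lift the cartridge out and set it down gently, flat on its base and released, inside the shallow steel tray. Leave the cover standing open and the other things on the bench where they are.

Things in the scene. Friction and masses are not known exactly. Their poses are not given: they have to be found in the camera images.
- filter_unit: white plastic housing fixed to the bench, open-topped box 160 (its x) x 170 (its y) mm with 6 mm walls, wall top 84 mm above the bench, inner floor 9 mm up, flat cover on top (cover's upper face 93 mm up). Origin: centre of the underside, on the bench; its -x side is the front with tab and ledge, z up
- tab_face (a point): middle of the outer face of the snap tab, 54 mm above the bench when at rest. The tab is a grey upright plate in the front wall, 88 mm wide (y) x 44 mm high (32 to 76 mm above the bench), flush with the front. At rest its face is 80 mm in front of the unit's origin. Axes as the unit's; pressing goes along +x
- latch_tab (a joint): inward slide of the tab: 0 at rest, hard stop at 0.009 m. A spring holds it out: about 3 N to start it, 7 N at the stop. Two hooks hold the cover down until the tab is in by more than 0.0065 m; the tab springs back when let go, and the cover catches again unless its front has risen by about 5 mm or more
- ledge_edge (a point): lower front edge of the cover's finger ledge, at its middle; 84.5 mm above the bench when shut. The ledge is a 6 mm thick, 124 mm wide lip that juts 10 mm out in front of the housing, above the tab; its underside runs on level into the cover's underside. At each side, 52 to 62 mm from the middle, a 6 mm thick strap hangs 28 mm down from it, 6 mm in front of the housing. Axes turn with the cover
- cover_hinge (a point): middle of the cover's hinge line at the top of the rear wall, 84 mm above the bench and 80 mm behind the unit's origin; the line runs along the unit's y. The cover is 160 mm from hinge to housing front, 170 mm wide, 8 mm thick
- cover (a joint): angle of the cover, rad: 0 shut, grows as its front rises, 1.57 upright, 1.75 at its stop. The hinge is stiff, so that the cover stays where it is left; raising its front takes about 3 N once unlatched
- cartridge: white filter cartridge, a pleated block 80 (x) x 110 (y) x 40 (z) mm with an upright grip rib in the middle of its top, 60 mm long (x), 12 mm thick (y), reaching from 40 to 64 mm above its base; about 0.22 kg, loose on the housing's inner floor. Origin: centre of the underside, z up
- tray: shallow steel tray fixed to the bench, 150 (x) x 180 (y) x 20 (z) mm outside, 3 mm wall and floor. Origin: centre of the underside
- lab_timer: small upright bench timer 53 x 66 x 63 mm, bystander; origin at its underside's centre
- marker_black: black marker pen 147 mm long, bystander; origin at its underside's centre
- tape_roll: roll of tape 96 mm across, 25 mm high, bystander; origin at its underside's centre

How it is judged:
On the way, in this order (a step that is already met when the one before it is completed fails the run):
1. the tab is pressed in past its hooks (value of joint latch_tab above 0.0062 m), for 0.05 s.
2. the unlatched cover is raised (value of joint cover above 0.25 rad), for 0.05 s.
3. the cover is swung back past upright (value of joint cover above 1.58 rad), for 0.2 s.
4. the cartridge is lifted clear of the housing (z of cartridge in the frame of filter_unit above 0.08 m), for 0.1 s.
At the end, for the whole second after the job is handed in: The cover stands open (over 1.5 rad), and the cartridge rests still and flat on its base on the tray's floor (within 0.06 rad of upright, base less than 8 mm above the tray's underside, centre within 50 mm of the tray's along each tray axis) (value of joint cover above 1.5 rad and z of cartridge in the frame of tray between 0 and 0.008 m and x of cartridge in the frame of tray between -0.05 and 0.05 m and y of cartridge in the frame of tray between -0.05 and 0.05 m and angle between cartridge's own z axis and vertical below 0.06 rad and linear speed of cartridge below 0.02 m/s); the robot touches nothing.
It fails at once if the unit is forced: more than 45 N between the fingers and the unit, its tab or its cover (contact force between the fingers and filter_unit above 45 N).
It fails at once if the cartridge is dropped or thrown into the tray (faster than 0.6 m/s close above it) (horizontal distance between cartridge and tray below 0.12 m and z of cartridge in the frame of tray below 0.03 m and linear speed of cartridge above 0.6 m/s).
It fails at once if a bystander is pushed more than 30 mm (distance of any of lab_timer, marker_black, tape_roll from where it was at the start of the episode above 0.03 m).
It also fails if it takes over 51 s, if anything falls off the work surface, if the arm or the gripper's body presses on something with over 40 N, if the wrist force passes 120 N, or if a joint passes its speed limit or range.

## Working session

There is one attempt and no reset: what is moved stays moved. The work goes in short steps, Python scripts to look and compute and a tool call to move; the robot and the scene stay as the last step left them, time stands still between calls to the robot, and variables do not carry over. Pictures are saved under pics/ and viewed, at most 10 in all, crops included, and the job is handed in when it is done.

Besides the shell and the picture viewer there is one more tool, called in YAML: its name, and indented under it one key for each argument. apply_moves: Moves the arm, as the interface text tells. Its arguments: {"type":"object","properties":{"motion":{"type":"array"},"newtons":{"type":"number"}},"required":["motion"]}

```bash
mkdir -p pics; cat > h.py <<'E'
import numpy as np, cv2
from scipy.spatial.transform import Rotation as Ro
from workcell import bot, viewer, ticket
def ray(c,uv):
    K=np.array(c["camera_matrix"]);R=np.array(c["R"]);t=np.array(c["t"])
    d=R.T@np.linalg.inv(K)@np.array([uv[0],uv[1],1.]);o=-R.T@t
    return o,d
def onz(c,uv,z):
    o,d=ray(c,uv);return o+d*(z-o[2])/d[2]
def proj(c,X):
    p=np.array(c["R"])@np.array(X)+np.array(c["t"]);p=np.array(c["camera_matrix"])@p;return p[:2]/p[2]
def st():
    s=bot.read_state();q=s["tcp_rot"];return s,Ro.from_quat([q[1],q[2],q[3],q[0]]).as_matrix()
def wrist():
    s,R=st();c=dict(viewer.read_camera("wrist"));H=np.array(c["hand_eye"])
    T=np.eye(4);T[:3,:3]=R;T[:3,3]=s["tool_pos"];W=np.linalg.inv(T@H);c["R"]=W[:3,:3];c["t"]=W[:3,3];return c
def save(c,n): cv2.imwrite(f"pics/{n}.png",np.array(c["pixels"])[:,:,::-1])
E
python3 - <<'E'
from h import *
a=viewer.read_camera("scene");b=viewer.read_camera("side");w=wrist()
im=np.hstack([a["pixels"],b["pixels"]])
for n,c in (("scene",a),("side",b),("wrist",w)):
    save(c,n); print(n,(-np.array(c["R"]).T@c["t"]).round(3))
s,R=st();print(s["tool_pos"],R.round(3),bot.pinch_z,s["clock"])
E
```

```text
scene [0.183 0.482 0.882]
side [ 0.13  -1.234  0.548]
wrist [ 0.309 -0.579  0.373]
[ 0.22927331 -0.60770072  0.23029064] [[ 0.936  0.353 -0.   ]
 [ 0.353 -0.936  0.002]
 [ 0.    -0.002 -1.   ]] -0.0187 0.15
```

View pics/scene.png

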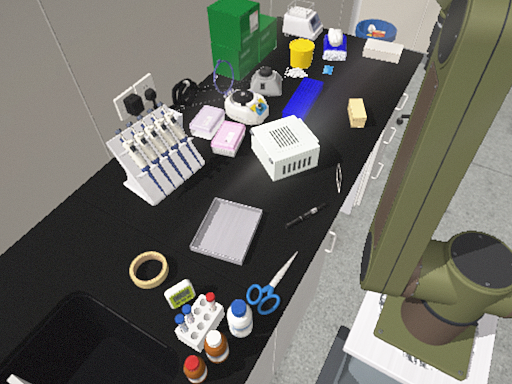

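View pics/side.png

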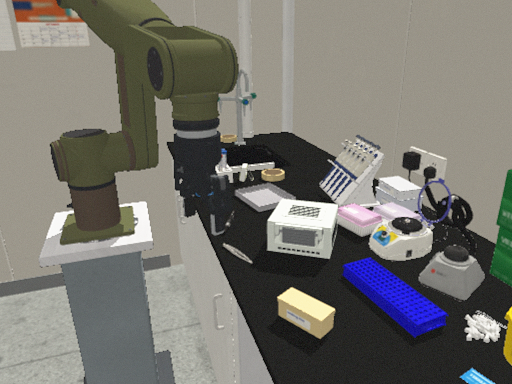

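The scene view shows the unit at about (285,147), the tray at (228,230), the marker at (305,215), the tape at (149,268) and the timer at (180,293). In the side view the unit's front, with its grey tab, faces the camera at (305,238). Next I'll enlarge both.

```bash
python3 - <<'E'
from h import *
a=cv2.imread("pics/scene.png");b=cv2.imread("pics/side.png")
A=cv2.resize(a[105:270,185:335],None,fx=3,fy=3,interpolation=cv2.INTER_CUBIC)
B=cv2.resize(b[175:265,225:345],None,fx=3,fy=3,interpolation=cv2.INTER_CUBIC)
C=np.zeros((495,812,3),np.uint8);C[:,:450]=A;C[:270,450:810]=B
cv2.imwrite("pics/crop.png",C[:,:800])
c=viewer.read_camera("scene")
for lo,hi,box,z,n in ((190,256,(240,110,325,182),.093,"unit"),(110,235,(185,190,268,270),.02,"tray")):
    x0,y0,x1,y1=box;g=a[y0:y1,x0:x1];m=((g.min(2)>lo)&(g.max(2)<=hi)).astype(np.uint8)
    m=cv2.morphologyEx(m,cv2.MORPH_CLOSE,np.ones((5,5)))
    k=max(cv2.findContours(m,0,2)[0],key=cv2.contourArea)
    q=cv2.approxPolyDP(cv2.convexHull(k),4,True)[:,0]+[x0,y0]
    print(n)
    for p in q: print(p,onz(c,p,z).round(3))
s=viewer.read_camera("side")
for p in [(273,204),(327,209),(338,205)]: print(p,onz(s,p,.093).round(3))
E
```

```text
unit
[240 110] [ 0.749 -0.358  0.093]
[300 118] [ 0.552 -0.42   0.093]
[318 140] [ 0.456 -0.352  0.093]
[314 165] [ 0.422 -0.247  0.093]
[272 181] [ 0.5   -0.13   0.093]
[240 139] [ 0.672 -0.235  0.093]
tray
[215 197] [ 0.647 -0.046  0.02 ]
[261 209] [ 0.505 -0.075  0.02 ]
[241 264] [0.461 0.107 0.02 ]
[190 248] [0.606 0.134 0.02 ]
(273, 204) [ 0.494 -0.233  0.093]
(327, 209) [ 0.625 -0.32   0.093]
(338, 205) [ 0.668 -0.305  0.093]
```

View pics/crop.png

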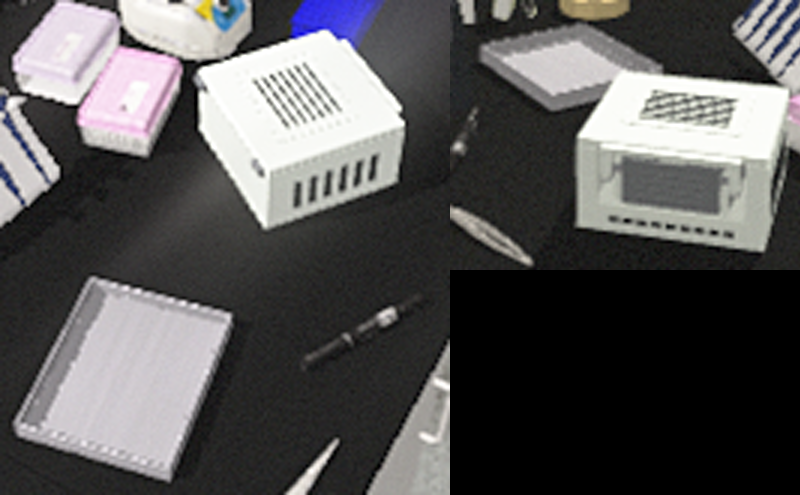

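```bash
python3 - <<'E'
from h import *
c=viewer.read_camera("scene");s=viewer.read_camera("side")
f=lambda u,v:onz(c,(185+u/3,105+v/3),.093).round(3)
g=lambda u,v,z=.093:onz(s,(225+(u-450)/3,175+v/3),z).round(3)
for p in [(200,76),(265,163),(322,32),(402,121)]: print("scene",p,f(*p))
for p in [(622,72),(787,88),(580,138),(768,158)]: print("side",p,g(*p))
for p in [(579,227),(764,250)]: print("side base",p,g(*p,0))
print("tab",[onz(s,(225+(u-450)/3,175+v/3),.054) for u,v in [(622,182),(719,190)]])
E
```

```text
scene (200, 76) [ 0.661 -0.288  0.093]
scene (265, 163) [ 0.538 -0.208  0.093]
scene (322, 32) [ 0.58  -0.419  0.093]
scene (402, 121) [ 0.444 -0.331  0.093]
side (622, 72) [ 0.534 -0.207  0.093]
side (787, 88) [ 0.668 -0.3    0.093]
side (580, 138) [ 0.444 -0.337  0.093]
side (768, 158) [ 0.58  -0.428  0.093]
side base (579, 227) [ 0.444 -0.33   0.   ]
side base (764, 250) [ 0.584 -0.424  0.   ]
tab [array([ 0.47551616, -0.357507  ,  0.054     ]), array([ 0.54960681, -0.4002771 ,  0.054     ])]
```

```bash
python3 - <<'E'
from h import *
w=cv2.imread("pics/wrist.png");b=cv2.imread("pics/side.png")
B=np.clip(cv2.resize(b[120:245,165:245],None,fx=3.5,fy=3.5,interpolation=cv2.INTER_CUBIC).astype(float)*2.2,0,255)
C=np.zeros((438,792,3),np.uint8);C[:384,:512]=np.clip(w*1.5,0,255);C[:B.shape[0],512:512+B.shape[1]]=B
cv2.imwrite("pics/grip.png",C)
E
```

```text
(no output)
```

View pics/grip.png

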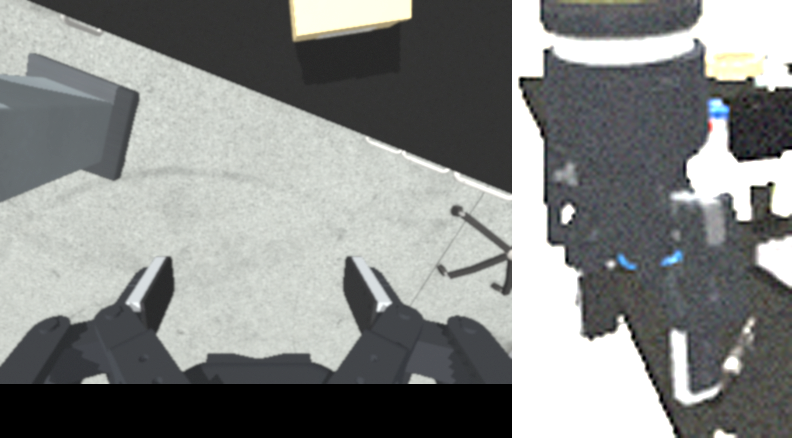

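The wrist view shows pads at about (150,285) and (370,285), with the knuckles behind and outside them. Whether a finger can reach under the ledge depends on its profile, so I'll turn the hand until the side camera sees the fingers in profile.

apply_moves:
  motion:
    - [0, 0, 0, -10, 0]
    - [0, 0, 0, -20, 0]
    - [0, 0, 0, -30, 0]
    - [0, 0, 0, -40, 0]
    - [0, 0, 0, -50, 0]

```text
clock: 0.98
tool_pos: [0.2294, -0.6081, 0.2313]
tcp_rot: [-0.0, 0.814, 0.581, -0.0]
ft_force: [0.1, -0.6, 0.0]
opening: 0.0851
grip_force: 0.0
```

apply_moves:
  motion:
    - [0, 0, 0, -10, 0]
    - [0, 0, 0, -10, 0]

```text
clock: 1.23
tool_pos: [0.2294, -0.6081, 0.2313]
tcp_rot: [-0.0, 0.763, 0.646, 0.0]
ft_force: [0.7, -0.4, 0.7]
opening: 0.0855
grip_force: 0.0
```

```bash
python3 - <<'E'
from h import *
c=viewer.read_camera("side");save(c,"prof0");s,R=st();print(s["tool_pos"],s["clock"],s["opening"],R.round(2).tolist());p=proj(c,s["tool_pos"]);print(p)
q=proj(c,s["tool_pos"]+.1*R[:,1]);print(q)
E
```

```text
[ 0.22942064 -0.60811633  0.23131171] 1.275 0.08524220384138102 [[0.17, 0.99, -0.0], [0.99, -0.17, 0.0], [0.0, -0.0, -1.0]]
[204.21815014 230.63164191]
[260.46854355 226.01585286]
```

apply_moves:
  motion:
    - [0, 0, 0, 0, 0.6]
    - [0, 0, 0, 0, 0.6]
    - [0, 0, 0, 0, 0.6]
    - [0, 0, 0, 0, 0.6]

```text
clock: 1.78
tool_pos: [0.2294, -0.6081, 0.2313]
tcp_rot: [-0.0, 0.762, 0.647, 0.0]
ft_force: [0.0, -0.1, -0.5]
opening: 0.0341
grip_force: 0.0
```

```bash
python3 - <<'E'
from h import *
c=viewer.read_camera("side");save(c,"prof1");s,R=st();p=proj(c,s["tool_pos"]);print(p,s["opening"])
o=[]
for n in("prof0","prof1"):
    a=cv2.imread(f"pics/{n}.png");x,y=int(p[0]),int(p[1]);a=a[y-75:y+15,x-50:x+50]
    a=255*(a/255.)**.5
    o.append(cv2.resize(a,(400,360),interpolation=cv2.INTER_CUBIC))
cv2.imwrite("pics/prof.png",np.hstack(o));print(x-50,y-75)
E
```

```text
[204.22242202 230.62988426] 0.034218269751317656
154 155[ WARN:0@1.146] global loadsave.cpp:1063 imwrite_ Unsupported depth image for selected encoder is fallbacked to CV_8U.
```

View pics/prof.png

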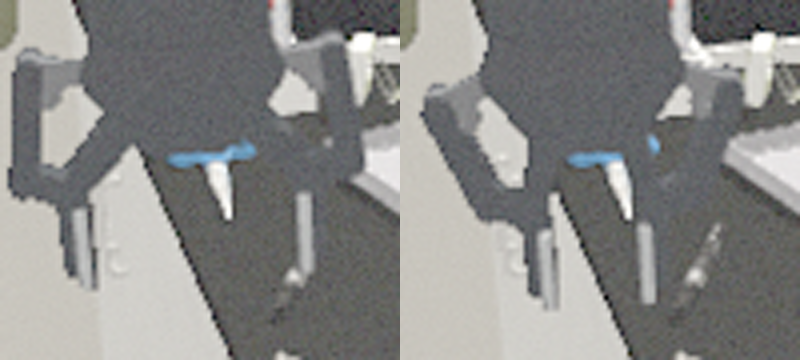

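The profile shows that neither the pads nor the elbows undercut the ledge, so a vertical finger can't reach the tab beneath it. I need some tilt. High up, joint 5 limits how far down the tool can point, so I'll go to the azimuth of the unit's x axis (about 56°) and see what the arm does at that limit.

```bash
cat >> h.py <<'E'
def rows(*pts):
    s,R=st();p=np.array(s["tool_pos"])
    for X in pts: print((R.T@(np.array(X)-p)).round(3).tolist(),end=" ")
    print("q",np.round(s["q"],3).tolist(),"pos",p.round(4).tolist(),"az",R[:,2].round(3).tolist(),"f",np.round(s["ft_force"],1).tolist(),s["clock"])
E
python3 - <<'E'
from h import *
rows((.3,-.36,.38),(.42,-.1,.38),(.42,.12,.38),(.3,.4,.4))
E
```

```text
[0.256, 0.029, -0.149] [0.532, 0.106, -0.149] [0.749, 0.07, -0.149] [1.006, -0.094, -0.169] q [-1.293, 0.124, 1.65, 0.0, 1.368, -1.13] pos [0.2294, -0.6082, 0.2313] az [0.0, 0.0, -1.0] f [-0.3, 0.9, 0.4] 1.825
```

apply_moves:
  motion:
    - [0.05, 0.006, -0.03, 0, 0.6]
    - [0.1, 0.012, -0.06, 0, 0.8]
    - [0.15, 0.018, -0.09, 0, 1]
    - [0.2, 0.024, -0.12, 0, 1]
    - [0.25, 0.029, -0.15, 0, 1]

```text
clock: 2.45
tool_pos: [0.2987, -0.3645, 0.3825]
tcp_rot: [0.0, 0.762, 0.647, 0.0]
ft_force: [1.2, -1.2, 0.1]
opening: -0.0001
grip_force: 0.0
```

apply_moves:
  motion:
    - [0.06, 0.016, 0, 0, 1]
    - [0.12, 0.032, 0, 0, 1]
    - [0.18, 0.048, 0, 0, 1]
    - [0.24, 0.064, 0, 0, 1]
    - [0.3, 0.076, 0, 0, 1]

```text
clock: 3.08
tool_pos: [0.4226, -0.0805, 0.3816]
tcp_rot: [0.001, 0.762, 0.647, 0.0]
ft_force: [0.0, -0.2, 0.1]
opening: 0.0001
grip_force: 0.0
```

apply_moves:
  motion:
    - [0.06, 0, -0.01, 0, 1]
    - [0.12, 0, -0.02, 0, 1]
    - [0.18, -0.01, -0.03, 0, 1]
    - [0.24, -0.03, -0.04, 0, 1]
    - [0.3, -0.06, -0.05, 0, 1]

```text
clock: 3.7
tool_pos: [0.413, 0.2188, 0.4306]
tcp_rot: [0.0, 0.762, 0.647, 0.0]
ft_force: [1.6, 0.4, -0.0]
opening: -0.0001
grip_force: 0.0
```

apply_moves:
  motion:
    - [0.05, -0.02, -0.02, 5, 1]
    - [0.1, -0.04, -0.05, 10, 1]
    - [0.15, -0.06, -0.08, 15, 1]
    - [0.17, -0.07, -0.13, 20, 1]
    - [0.17, -0.07, -0.19, 25, 1]

```text
clock: 4.32
tool_pos: [0.3713, 0.3976, 0.62]
tcp_rot: [0.0, 0.884, 0.467, -0.002]
ft_force: [0.5, -0.2, 0.6]
opening: 0.0001
grip_force: 0.0
```

```bash
python3 -c "
from h import *
rows()"
```

```text
q [0.721, -0.069, 1.203, 0.0, 2.011, 1.32] pos [0.3713, 0.3976, 0.62] az [-0.003, -0.002, -1.0] f [0.5, -0.2, 0.6] 4.325
```

apply_moves:
  motion:
    - [-0.02, -0.03, -0.05, 0, 1]
    - [-0.04, -0.06, -0.1, 0, 1]
    - [-0.06, -0.09, -0.15, 0, 1]
    - [-0.07, -0.11, -0.2, 0, 1]
    - [-0.07, -0.11, -0.26, 0, 1]

```text
clock: 4.95
tool_pos: [0.2395, 0.3991, 0.8739]
tcp_rot: [-0.001, 0.884, 0.468, 0.002]
ft_force: [0.3, 0.9, 1.7]
opening: -0.0002
grip_force: 0.0
```

apply_moves:
  motion:
    - [0, 0, -0.06, 0, 1]
    - [0, 0, -0.12, 0, 1]
    - [0, 0, -0.18, 0, 1]
    - [0, 0, -0.24, 0, 1]
    - [0, 0, -0.3, 0, 1]

```text
clock: 5.58
tool_pos: [0.2359, 0.3902, 0.9223]
tcp_rot: [-0.015, 0.884, 0.467, 0.033]
ft_force: [0.2, 0.3, -0.8]
opening: 0.0
grip_force: 0.0
```

```bash
python3 -c "
from h import *
rows()"
```

```text
q [0.909, 0.364, 0.025, 0.001, 2.68, 1.509] pos [0.2359, 0.3902, 0.9223] az [0.044, 0.057, -0.997] f [0.2, 0.3, -0.8] 5.575
```

apply_moves:
  motion:
    - [0, 0, -0.06, 0, 1]
    - [-0.03, 0, -0.12, 0, 1]
    - [-0.06, 0, -0.12, 0, 1]

```text
clock: 5.95
tool_pos: [0.2077, 0.3497, 0.9521]
tcp_rot: [-0.029, 0.882, 0.466, 0.065]
ft_force: [0.4, 0.8, 1.1]
opening: -0.0003
grip_force: 0.0
```

```bash
python3 -c "
from h import *
rows()"
```

```text
q [0.902, 0.294, 0.025, 0.001, 2.68, 1.502] pos [0.2077, 0.3497, 0.9521] az [0.087, 0.111, -0.99] f [0.4, 0.8, 1.1] 5.95
```

apply_moves:
  motion:
    - [-0.03, 0, -0.05, 0, 1]
    - [-0.06, 0, -0.1, 0, 1]
    - [-0.09, 0, -0.15, 0, 1]
    - [-0.12, 0, -0.18, 0, 1]
    - [-0.15, -0.01, -0.2, 0, 1]

```text
clock: 6.58
tool_pos: [0.1567, 0.2942, 0.9883]
tcp_rot: [-0.047, 0.878, 0.463, 0.11]
ft_force: [0.4, 0.2, -0.4]
opening: -0.0002
grip_force: 0.0
```

```bash
python3 -c "
from h import *
rows()"
```

```text
q [0.927, 0.196, 0.025, -0.02, 2.68, 1.508] pos [0.1567, 0.2942, 0.9883] az [0.15, 0.185, -0.971] f [0.4, 0.2, -0.4] 6.575
```

apply_moves:
  motion:
    - [-0.05, 0, -0.05, 0, 1]
    - [-0.1, 0, -0.08, 0, 1]
    - [-0.15, 0, -0.11, 0, 1]
    - [-0.2, 0, -0.14, 0, 1]
    - [-0.25, 0, -0.17, 0, 1]

```text
clock: 7.2
tool_pos: [0.0659, 0.2219, 1.023]
tcp_rot: [-0.068, 0.87, 0.458, 0.169]
ft_force: [-0.6, -0.1, -0.2]
opening: -0.0001
grip_force: 0.0
```

```bash
python3 -c "
from h import *
rows()"
```

```text
q [1.182, 0.074, 0.025, -0.25, 2.68, 1.538] pos [0.0659, 0.2219, 1.023] az [0.231, 0.274, -0.934] f [-0.6, -0.1, -0.2] 7.2
```

```bash
python3 -c "
from h import *
rows((.06,.16,1.1),(-.02,.06,1.15))"
```

```text
[-0.024, 0.033, -0.09] [-0.125, 0.027, -0.183] q [1.182, 0.074, 0.025, -0.25, 2.68, 1.538] pos [0.0659, 0.2219, 1.023] az [0.231, 0.274, -0.934] f [-0.6, -0.1, -0.2] 7.2
```

apply_moves:
  motion:
    - [-0.01, 0.02, -0.05, 0, 1]
    - [-0.03, 0.03, -0.09, 0, 1]
    - [-0.06, 0.03, -0.12, 0, 1]
    - [-0.09, 0.03, -0.15, 0, 1]
    - [-0.12, 0.03, -0.18, 0, 1]

```text
clock: 7.82
tool_pos: [0.0127, 0.1339, 1.039]
tcp_rot: [-0.081, 0.863, 0.454, 0.206]
ft_force: [0.1, -0.0, 0.0]
opening: 0.0001
grip_force: 0.0
```

```bash
python3 -c "
from h import *
rows((.06,.16,1.1),(-.02,.06,1.15))"
```

```text
[0.07, 0.027, -0.033] [-0.024, 0.021, -0.133] q [1.8, -0.0, 0.025, -0.902, 2.68, 1.504] pos [0.0127, 0.1339, 1.039] az [0.283, 0.326, -0.902] f [0.1, -0.0, 0.0] 7.825
```

```bash
python3 -c "
from h import *
rows((.06,.19,.99),(.18,.32,.9),(.3,.45,.8),(.42,.6,.75))"
```

```text
[0.045, 0.004, 0.076] [0.164, 0.023, 0.233] [0.279, 0.041, 0.4] [0.431, 0.051, 0.528] q [1.8, -0.0, 0.025, -0.902, 2.68, 1.504] pos [0.0127, 0.1339, 1.039] az [0.283, 0.326, -0.902] f [0.1, -0.0, 0.0] 7.825
```

apply_moves:
  motion:
    - [0.015, 0.002, 0.025, 0, 1]
    - [0.045, 0.004, 0.075, 0, 1]
    - [0.07, 0.01, 0.11, 0, 1]
    - [0.1, 0.015, 0.15, 0, 1]
    - [0.13, 0.02, 0.2, 0, 1]

```text
clock: 8.45
tool_pos: [0.1489, 0.2831, 0.9171]
tcp_rot: [-0.08, 0.863, 0.454, 0.207]
ft_force: [-0.6, 0.9, 0.4]
opening: -0.0
grip_force: 0.0
```

```bash
python3 -c "
from h import *
rows((.3,.45,.8),(.42,.6,.75))"
```

```text
[0.151, 0.021, 0.203] [0.302, 0.031, 0.331] q [0.958, -0.316, 0.832, -0.056, 2.179, 1.519] pos [0.1489, 0.2831, 0.9171] az [0.285, 0.326, -0.901] f [-0.6, 0.9, 0.4] 8.45
```

```bash
python3 -c "
from h import *
rows((.17,.5,.84),(.2,.75,.82))
s=viewer.read_camera('side')
for p in [(243,75),(243,140)]:
  o,d=ray(s,p);
  for x in (.3,.5,.8): print(p,(o+d*(x-o[0])/d[0]).round(2))"
```

```text
[0.14, -0.111, 0.146] [0.334, -0.232, 0.254] q [0.958, -0.316, 0.832, -0.056, 2.179, 1.519] pos [0.1489, 0.2831, 0.9171] az [0.285, 0.326, -0.901] f [-0.6, 0.9, 0.4] 8.45
(243, 75) [ 0.3  -0.64  0.49]
(243, 75) [0.5  0.07 0.43]
(243, 75) [0.8  1.12 0.34]
(243, 140) [ 0.3  -0.63  0.39]
(243, 140) [0.5  0.09 0.21]
(243, 140) [ 0.8   1.16 -0.07]
```

apply_moves:
  motion:
    - [0.03, -0.022, 0.03, 0, 1]
    - [0.06, -0.044, 0.06, 0, 1]
    - [0.09, -0.066, 0.09, 0, 1]
    - [0.12, -0.088, 0.12, 0, 1]
    - [0.14, -0.11, 0.145, 0, 1]

```text
clock: 9.12
tool_pos: [0.1687, 0.5008, 0.8403]
tcp_rot: [-0.079, 0.863, 0.455, 0.206]
ft_force: [0.7, -0.3, 0.2]
opening: 0.0002
grip_force: 0.0
```

apply_moves:
  motion:
    - [0.045, -0.028, 0.025, 0, 1]
    - [0.09, -0.056, 0.05, 0, 1]
    - [0.135, -0.084, 0.075, 0, 1]
    - [0.18, -0.11, 0.1, 0, 1]
    - [0.22, -0.14, 0.125, 0, 1]

```text
clock: 9.75
tool_pos: [0.1967, 0.7632, 0.7979]
tcp_rot: [-0.084, 0.861, 0.454, 0.211]
ft_force: [-5.4, -21.5, 14.2]
opening: -0.0002
grip_force: 0.0
```

```bash
python3 -c "
from h import *
rows((.25,.9,.8))"
```

```text
[0.13, -0.035, 0.059] q [1.319, 0.636, 0.025, -0.221, 2.053, 1.773] pos [0.1967, 0.7632, 0.7979] az [0.287, 0.336, -0.897] f [-5.4, -21.5, 14.2] 9.75
```

apply_moves:
  motion:
    - [-0.01, 0.006, 0, 0, 1]

```text
clock: 9.88
tool_pos: [0.2006, 0.7708, 0.7643]
tcp_rot: [-0.071, 0.863, 0.459, 0.198]
ft_force: [0.8, 1.7, -3.6]
opening: -0.0002
grip_force: 0.0
```

```bash
python3 -c "
from h import *
rows()"
```

```text
q [1.315, 0.543, 0.239, -0.209, 1.971, 1.789] pos [0.2006, 0.7708, 0.7643] az [0.277, 0.304, -0.912] f [0.8, 1.7, -3.6] 9.875
```

apply_moves:
  motion:
    - [0.017, -0.005, 0.008, 0, 1]
    - [0.035, -0.01, 0.016, 0, 1]
    - [0.053, -0.015, 0.024, 0, 1]
    - [0.07, -0.02, 0.032, 0, 1]
    - [0.088, -0.025, 0.04, 0, 1]

```text
clock: 10.5
tool_pos: [0.2261, 0.8132, 0.7622]
tcp_rot: [-0.096, 0.857, 0.454, 0.224]
ft_force: [0.2, 0.5, 0.7]
opening: 0.0002
grip_force: 0.0
```

```bash
python3 -c "
from h import *
rows()"
```

```text
q [1.297, 0.693, 0.025, -0.202, 1.958, 1.773] pos [0.2261, 0.8132, 0.7622] az [0.296, 0.368, -0.881] f [0.2, 0.5, 0.7] 10.5
```

apply_moves:
  motion:
    - [0.04, -0.012, 0.018, 0, 1]
    - [0.08, -0.024, 0.036, 0, 1]
    - [0.12, -0.036, 0.054, 0, 1]
    - [0.16, -0.048, 0.072, 0, 1]
    - [0.2, -0.06, 0.09, 0, 1]

```text
clock: 11.12
tool_pos: [0.265, 0.893, 0.6888]
tcp_rot: [-0.11, 0.852, 0.453, 0.238]
ft_force: [-0.5, -0.2, 0.6]
opening: 0.0003
grip_force: 0.0
```

```bash
python3 -c "
from h import *
rows()"
```

```text
q [1.277, 0.796, 0.025, -0.183, 1.814, 1.78] pos [0.265, 0.893, 0.6888] az [0.306, 0.403, -0.863] f [-0.5, -0.2, 0.6] 11.125
```

```bash
python3 -c "
from h import *
rows((.31,1.04,.89))"
```

```text
[0.229, -0.04, -0.101] q [1.277, 0.796, 0.025, -0.183, 1.814, 1.78] pos [0.265, 0.893, 0.6888] az [0.306, 0.403, -0.863] f [-0.5, -0.2, 0.6] 11.125
```

apply_moves:
  motion:
    - [0.05, -0.01, -0.02, 0, 1]
    - [0.1, -0.02, -0.04, 0, 1]
    - [0.14, -0.025, -0.06, 0, 1]
    - [0.18, -0.032, -0.08, 0, 1]
    - [0.23, -0.04, -0.1, 0, 1]

```text
clock: 11.75
tool_pos: [0.2687, 0.8802, 0.7194]
tcp_rot: [-0.124, 0.846, 0.452, 0.254]
ft_force: [-0.5, -0.4, -0.6]
opening: -0.0002
grip_force: 0.0
```

```bash
python3 -c "
from h import *
rows((.31,1.04,.89))"
```

```text
[0.224, -0.052, -0.06] q [1.268, 0.765, 0.025, -0.177, 1.799, 1.768] pos [0.2687, 0.8802, 0.7194] az [0.317, 0.439, -0.84] f [-0.5, -0.4, -0.6] 11.75
```

apply_moves:
  motion:
    - [0.06, -0.013, -0.015, 0, 1]
    - [0.12, -0.026, -0.03, 0, 1]
    - [0.18, -0.04, -0.045, 0, 1]
    - [0.24, -0.053, -0.06, 0, 1]
    - [0.3, -0.066, -0.075, 0, 1]

```text
clock: 12.38
tool_pos: [0.275, 0.8847, 0.73]
tcp_rot: [-0.138, 0.84, 0.451, 0.269]
ft_force: [0.2, -0.3, -0.8]
opening: -0.0001
grip_force: 0.0
```

```bash
python3 -c "
from h import *
rows((.27,.65,.6),(.4,.3,.5),(.43,0,.4),(.39,-.43,.25));s,R=st();print(R.round(3))"
```

```text
[-0.237, 0.125, -0.007] [-0.476, 0.427, -0.048] [-0.725, 0.617, -0.099] [-1.123, 0.821, -0.193] q [1.261, 0.759, 0.026, -0.172, 1.761, 1.763] pos [0.275, 0.8847, 0.73] az [0.328, 0.474, -0.817] f [0.2, -0.3, -0.8] 12.375
[[ 0.449  0.831  0.328]
 [ 0.683 -0.556  0.474]
 [ 0.576  0.011 -0.817]]
```

apply_moves:
  motion:
    - [-0.047, 0.025, 0, 0, 1]
    - [-0.095, 0.05, -0.003, 0, 1]
    - [-0.143, 0.075, -0.004, 0, 1]
    - [-0.19, 0.1, -0.006, 0, 1]
    - [-0.237, 0.125, -0.007, 0, 1]

```text
clock: 13.0
tool_pos: [0.2701, 0.6735, 0.6144]
tcp_rot: [-0.138, 0.84, 0.451, 0.269]
ft_force: [-0.4, 0.2, 1.8]
opening: -0.0003
grip_force: 0.0
```

apply_moves:
  motion:
    - [-0.036, 0.046, -0.006, 0, 1]
    - [-0.072, 0.092, -0.012, 0, 1]
    - [-0.108, 0.138, -0.018, 0, 1]
    - [-0.144, 0.183, -0.024, 0, 1]
    - [-0.18, 0.228, -0.03, 0, 1]

```text
clock: 13.62
tool_pos: [0.3693, 0.4101, 0.5382]
tcp_rot: [-0.138, 0.84, 0.451, 0.269]
ft_force: [1.2, -0.3, -0.7]
opening: 0.0003
grip_force: 0.0
```

```bash
python3 -c "
from h import *
rows((.42,0,.4),(.473,-.439,.16))"
```

```text
[-0.337, 0.268, -0.065] [-0.751, 0.554, -0.06] q [0.65, -0.477, 1.752, 0.188, 1.28, 1.236] pos [0.3693, 0.4101, 0.5382] az [0.328, 0.475, -0.817] f [1.2, -0.3, -0.7] 13.625
```

apply_moves:
  motion:
    - [-0.047, 0.037, -0.01, 0, 1]
    - [-0.094, 0.074, -0.02, 0, 1]
    - [-0.141, 0.111, -0.03, 0, 1]
    - [-0.188, 0.148, -0.04, 0, 1]
    - [-0.235, 0.185, -0.05, 0, 1]

```text
clock: 14.25
tool_pos: [0.4006, 0.1231, 0.4458]
tcp_rot: [-0.137, 0.84, 0.451, 0.27]
ft_force: [1.6, 0.1, -0.3]
opening: 0.0003
grip_force: 0.0
```

apply_moves:
  motion:
    - [-0.048, 0.037, -0.006, 0, 1]
    - [-0.096, 0.074, -0.01, 0, 1]
    - [-0.144, 0.108, -0.014, 0, 1]
    - [-0.195, 0.143, -0.014, 0, 1]
    - [-0.245, 0.178, -0.014, 0, 1]

```text
clock: 14.88
tool_pos: [0.4342, -0.1502, 0.3176]
tcp_rot: [-0.137, 0.84, 0.45, 0.269]
ft_force: [1.4, 0.2, 0.5]
opening: -0.0
grip_force: 0.0
```

```bash
python3 -c "
from h import *
rows((.473,-.439,.16))"
```

```text
[-0.271, 0.191, 0.005] q [-0.806, -0.376, 2.043, 0.601, 1.605, -0.238] pos [0.4342, -0.1502, 0.3176] az [0.329, 0.473, -0.817] f [1.4, 0.2, 0.5] 14.875
```

apply_moves:
  motion:
    - [-0.05, 0.035, 0, 0, 1]
    - [-0.1, 0.07, 0, 0, 1]
    - [-0.15, 0.105, 0, 0, 1]
    - [-0.2, 0.14, 0, 0, 1]
    - [-0.25, 0.175, 0.003, 0, 1]

```text
clock: 15.5
tool_pos: [0.4686, -0.4168, 0.1728]
tcp_rot: [-0.137, 0.84, 0.45, 0.269]
ft_force: [0.0, -1.4, 0.5]
opening: 0.0003
grip_force: 0.0
```

```bash
python3 - <<'E'
from h import *
rows()
c=viewer.read_camera("side");save(c,"a1")
w=wrist();save(w,"a2")
a=cv2.resize(cv2.imread("pics/a1.png")[110:270,190:350],None,fx=2.4,fy=2.4,interpolation=cv2.INTER_CUBIC)
cv2.imwrite("pics/a.png",np.hstack([a,cv2.resize(cv2.imread("pics/a2.png"),None,fx=.8,fy=1)[:384]]))
E
```

```text
q [-1.047, 0.241, 1.705, 0.549, 1.499, -0.587] pos [0.4686, -0.4168, 0.1728] az [0.328, 0.473, -0.818] f [0.0, -1.4, 0.5] 15.5
```

View pics/a.png

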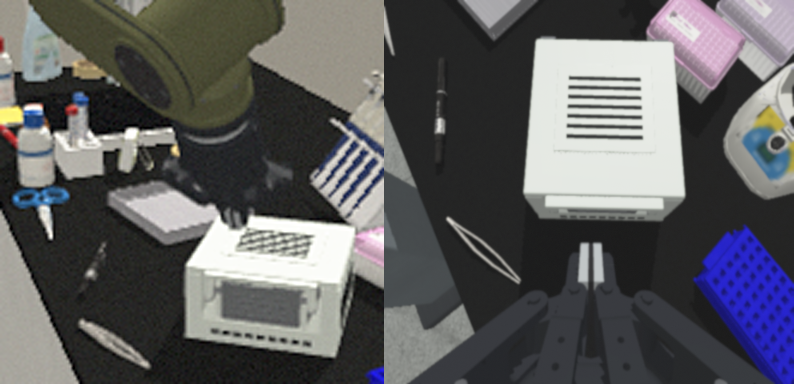

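The side crop shows the hand in front of the unit, tilted about 35° toward it. In the wrist view the ledge's front edge runs from about (545,208) to (664,207), with the tips at (591,245). I'll check the ledge position with a ray cast, then work out the approach.

```bash
cat >> h.py <<'E'
C=np.array([.556,-.314]);ux=np.array([np.cos(np.radians(56)),np.sin(np.radians(56))]);uy=np.array([-ux[1],ux[0]])
def loc(X): d=np.array(X[:2])-C;return np.array([d@ux,d@uy,X[2]])
def wld(x,y,z): return np.r_[C+x*ux+y*uy,z]
E
python3 - <<'E'
from h import *
c=wrist();im=cv2.imread("pics/a2.png")
for n,u,v,z in [("ledgeL",545,208,.0905),("ledgeR",664,207,.0905),("coverFL",527,192,.093),("coverFR",685,192,.093),("rearL",537,40,.093),("rearR",673,42,.093)]:
    X=onz(c,((u-384)/.8,v),z);print(n,X.round(4),loc(X).round(4))
g=cv2.cvtColor(im,6)
print(loc(st()[0]["tool_pos"]))
rows(wld(-.13,0,.09),wld(-.10,0,.048),wld(-.085,0,.048))
E
```

```text
ledgeL [ 0.4557 -0.3518  0.0905] [-0.0874  0.062   0.0905]
ledgeR [ 0.559  -0.4203  0.0905] [-0.0864 -0.0619  0.0905]
coverFL [ 0.4472 -0.3302  0.093 ] [-0.0743  0.0811  0.093 ]
coverFR [ 0.5844 -0.4225  0.093 ] [-0.0741 -0.0842  0.093 ]
rearL [ 0.5354 -0.1999  0.093 ] [0.083  0.0809 0.093 ]
rearR [ 0.6732 -0.2954  0.093 ] [ 0.0809 -0.0867  0.093 ]
[-0.1335035   0.01668267  0.16911144]
[-0.043, 0.016, 0.067] [-0.043, 0.016, 0.118] [-0.031, 0.016, 0.127] q [-1.047, 0.245, 1.708, 0.549, 1.5, -0.585] pos [0.4675, -0.4154, 0.1691] az [0.325, 0.478, -0.816] f [-0.6, -0.0, -0.3] 15.65
```

apply_moves:
  motion:
    - [-0.022, 0.008, 0.03, 0, 1]
    - [-0.043, 0.016, 0.065, 0, 1]
    - [-0.043, 0.016, 0.095, 0, 1]
    - [-0.043, 0.016, 0.118, 0, 1]
    - [-0.039, 0.016, 0.12, 0, 1]

```text
clock: 16.27
tool_pos: [0.5036, -0.3914, 0.0529]
tcp_rot: [-0.139, 0.84, 0.451, 0.269]
ft_force: [-0.0, -0.8, 0.1]
opening: 0.0001
grip_force: 0.0
```

```bash
python3 - <<'E'
from h import *
print(loc(st()[0]["tool_pos"]));rows(wld(-.09,0,.048),wld(-.085,0,.048),wld(-.08,0,.048),wld(-.075,0,.048))
E
```

```text
[-0.09346959  0.00013747  0.05289972]
[0.0, 0.0, 0.006] [0.004, 0.0, 0.009] [0.008, 0.0, 0.012] [0.012, 0.0, 0.015] q [-0.981, 0.384, 1.753, 0.587, 1.31, -0.641] pos [0.5036, -0.3914, 0.0529] az [0.326, 0.476, -0.817] f [-0.0, -0.8, 0.1] 16.275
```

apply_moves:
  motion:
    - [0.0, 0, 0.005, 0, 1]
    - [0.004, 0, 0.008, 0, 1]
    - [0.006, 0, 0.009, 0, 1]

```text
clock: 16.65
tool_pos: [0.5094, -0.3863, 0.0503]
tcp_rot: [-0.136, 0.84, 0.451, 0.269]
ft_force: [-2.3, -3.6, -0.3]
opening: -0.0003
grip_force: 2.1
```

```bash
python3 - <<'E'
from h import *
s,R=st();print(loc(s["tool_pos"]),np.array(s["ft_force"])[:2]@ux);rows(wld(-.08,0,.049),wld(-.075,0,.049))
E
```

```text
[-0.08599783 -0.0017677   0.05031375] -4.261423417718915
[0.004, -0.002, 0.005] [0.008, -0.002, 0.007] q [-0.97, 0.384, 1.757, 0.592, 1.296, -0.635] pos [0.5094, -0.3863, 0.0503] az [0.328, 0.471, -0.819] f [-2.3, -3.6, -0.3] 16.65
```

apply_moves:
  motion:
    - [0.003, 0, 0.002, 0, 1]
    - [0.005, 0, 0.0035, 0, 1]
    - [0.005, 0, 0.0035, 0, 1]

```text
clock: 17.02
tool_pos: [0.5125, -0.3818, 0.0502]
tcp_rot: [-0.136, 0.84, 0.451, 0.268]
ft_force: [-4.6, -5.4, 2.0]
opening: 0.0001
grip_force: 3.6
```

```bash
python3 - <<'E'
from h import *
s,R=st();print(loc(s["tool_pos"]),np.array(s["ft_force"])[:2]@ux);rows(wld(-.08,0,.049),wld(-.075,0,.049))
E
```

```text
[-0.08055761 -0.00188419  0.05024544] -7.049412855897589
[-0.0, -0.002, 0.001] [0.004, -0.002, 0.004] q [-0.962, 0.381, 1.761, 0.595, 1.291, -0.63] pos [0.5125, -0.3818, 0.0502] az [0.328, 0.471, -0.819] f [-4.6, -5.4, 2.0] 17.025
```

apply_moves:
  motion:
    - [0.0027, 0, -0.0029, 0, 1]
    - [0.005, 0, -0.0062, 0, 1]
    - [0.0075, 0, -0.0095, 0, 1]

```text
clock: 17.4
tool_pos: [0.5114, -0.3811, 0.0595]
tcp_rot: [-0.136, 0.841, 0.45, 0.267]
ft_force: [-2.6, -7.8, -7.5]
opening: 0.0001
grip_force: 4.8
```

```bash
python3 - <<'E'
from h import *
s,R=st();f=np.array(s["ft_force"]);print(loc(s["tool_pos"]),f[:2]@ux,f[2])
c=viewer.read_camera("side");save(c,"b1");w=wrist();save(w,"b2")
a=cv2.resize(cv2.imread("pics/b1.png")[150:270,220:350],(416,384),interpolation=cv2.INTER_CUBIC)
cv2.imwrite("pics/b.png",np.hstack([a,cv2.imread("pics/b2.png")[:,70:450]]))
E
```

```text
[-0.08055531 -0.00052901  0.0594839 ] -7.913165767003757 -7.501332321375601
```

View pics/b.png

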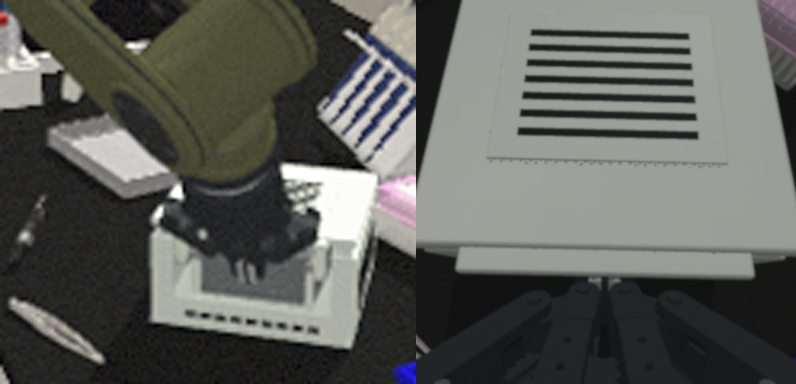

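Side view: the tips are on the tab under the ledge. Wrist view: the ledge's front edge is at row 275 with the fingers engaged below it. The downward force shows the ledge is loaded, so I'll keep lifting.

apply_moves:
  motion:
    - [0.003, 0, -0.003, 0, 1]
    - [0.005, 0, -0.006, 0, 1]
    - [0.0075, 0, -0.009, 0, 1]

```text
clock: 17.88
tool_pos: [0.5118, -0.3802, 0.0714]
tcp_rot: [-0.137, 0.841, 0.45, 0.267]
ft_force: [-4.6, -7.2, -4.9]
opening: -0.0002
grip_force: 4.3
```

```bash
python3 - <<'E'
from h import *
s,R=st();f=np.array(s["ft_force"]);print(loc(s["tool_pos"]),f[:2]@ux,f[2])
w=wrist();save(w,"b3");a=cv2.imread("pics/b2.png",0).astype(int);b=cv2.imread("pics/b3.png",0).astype(int)
for c in (150,250,350): print([int(np.argmin(np.diff(x[200:300,c])))+200 for x in (a,b)])
E
```

```text
[-0.07958414 -0.00039357  0.07135594] -8.497305233388708 -4.9018584652667565
[274, 273]
[272, 271]
[278, 277]
```

```bash
cat > arc.py <<'E'
from h import *
s,R=st();p=np.array(s["tool_pos"]);l=loc(p)
H=np.array([.083,.084])
import sys
th0=float(sys.argv[1]);ths=np.linspace(th0,float(sys.argv[2]),6)
def K(t):
    u=np.array([-np.cos(t),np.sin(t)])
    return H+.17*u+[.014,-.020] if t<.96 else H+.146*u
for t in ths:
    k=K(t)-K(th0) if len(sys.argv)>3 else K(t)-[.009,.0063]
    X=wld(l[0]+k[0],0,l[2]+k[1]) if len(sys.argv)>3 else wld(k[0],0,k[1])
    print(round(t,2),(R.T@(X-p)).round(4).tolist())
f=np.array(s["ft_force"]);print(l.round(4),f[:2]@ux,f[2])
E
python3 arc.py .07 .6 rel
```

```text
0.07 [0.0, -0.0007, -0.0]
0.18 [0.0121, -0.0005, -0.0134]
0.28 [0.0255, -0.0003, -0.0254]
0.39 [0.0401, -0.0001, -0.036]
0.49 [0.0557, 0.0001, -0.0449]
0.6 [0.0722, 0.0003, -0.0522]
[-0.0794 -0.0007  0.0726] -8.357242847479403 0.9348204547298161
```

apply_moves:
  motion:
    - [0.012, 0, -0.0135, 0, 1]
    - [0.0255, 0, -0.0255, 0, 1]
    - [0.04, 0, -0.036, 0, 1]
    - [0.0555, 0, -0.045, 0, 1]

```text
clock: 18.42
tool_pos: [0.5238, -0.3611, 0.1429]
tcp_rot: [-0.138, 0.84, 0.451, 0.269]
ft_force: [-0.9, -0.9, -2.7]
opening: -0.0
grip_force: 1.0
```

```bash
python3 arc.py .49 1.0 rel; python3 - <<'E'
from h import *
c=viewer.read_camera("side");save(c,"c1");w=wrist();save(w,"c2")
a=cv2.resize(cv2.imread("pics/c1.png")[130:260,220:350],(384,384),interpolation=cv2.INTER_CUBIC)
cv2.imwrite("pics/c.png",np.hstack([a,cv2.imread("pics/c2.png")[:,70:450]]))
E
```

```text
0.49 [-0.0, 0.0004, 0.0]
0.59 [0.0159, 0.0006, -0.007]
0.69 [0.0323, 0.0008, -0.0123]
0.8 [0.0493, 0.001, -0.016]
0.9 [0.0665, 0.0011, -0.0179]
1.0 [0.0829, 0.0013, -0.0184]
[-0.057   0.0004  0.1429] -1.2026281314918053 -2.7477827339868437
```

View pics/c.png

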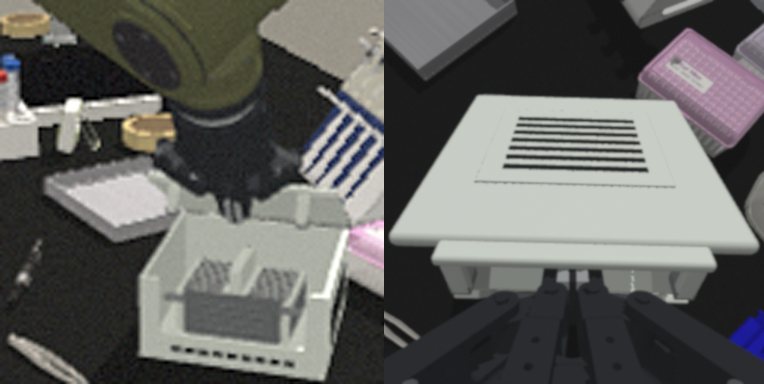

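The cover is clearly up, about 0.5 rad, with the tips under the ledge and the cartridge visible inside. I'll keep following the arc.

apply_moves:
  motion:
    - [0.016, 0, -0.007, 0, 1]
    - [0.032, 0, -0.0125, 0, 1]
    - [0.049, 0, -0.016, 0, 1]
    - [0.066, 0, -0.018, 0, 1]
    - [0.083, 0, -0.0185, 0, 1]

```text
clock: 19.15
tool_pos: [0.5552, -0.3131, 0.2054]
tcp_rot: [-0.138, 0.84, 0.451, 0.269]
ft_force: [-0.3, -0.6, -2.3]
opening: 0.0001
grip_force: 1.2
```

```bash
python3 arc.py 1.0 1.4 rel;python3 arc.py 1.0 1.4
```

```text
1.0 [-0.0, 0.0012, 0.0]
1.08 [0.0116, 0.0013, 0.001]
1.16 [0.0231, 0.0014, 0.0029]
1.24 [0.0345, 0.0015, 0.0057]
1.32 [0.0456, 0.0016, 0.0094]
1.4 [0.0563, 0.0016, 0.014]
[0.0003 0.0012 0.2054] -0.6249323259060982 -2.3105486478464794
1.0 [-0.007, 0.0011, 0.001]
1.08 [0.0046, 0.0012, 0.002]
1.16 [0.0161, 0.0013, 0.0039]
1.24 [0.0275, 0.0014, 0.0067]
1.32 [0.0385, 0.0015, 0.0104]
1.4 [0.0493, 0.0016, 0.0149]
[0.0003 0.0012 0.2054] -0.6249323259060982 -2.3105486478464794
```

apply_moves:
  motion:
    - [0.0115, 0, 0.001, 0, 1]
    - [0.023, 0, 0.003, 0, 1]
    - [0.0345, 0, 0.006, 0, 1]
    - [0.0455, 0, 0.0095, 0, 1]
    - [0.056, 0, 0.014, 0, 1]

```text
clock: 19.77
tool_pos: [0.5849, -0.2685, 0.2257]
tcp_rot: [-0.138, 0.84, 0.45, 0.269]
ft_force: [0.4, -1.9, -1.9]
opening: -0.0003
grip_force: 0.9
```

```bash
python3 arc.py 1.43 1.72
```

```text
1.43 [-0.0023, 0.0015, 0.0026]
1.49 [0.0051, 0.0015, 0.0067]
1.55 [0.0122, 0.0016, 0.0112]
1.6 [0.0191, 0.0016, 0.0161]
1.66 [0.0257, 0.0016, 0.0214]
1.72 [0.032, 0.0016, 0.0271]
[0.0539 0.0015 0.2257] -1.3353648123558133 -1.8596017940374134
```

apply_moves:
  motion:
    - [0.006, 0, 0.007, 0, 1]
    - [0.013, 0, 0.0115, 0, 1]
    - [0.02, 0, 0.017, 0, 1]
    - [0.027, 0, 0.0225, 0, 1]
    - [0.03, 0, 0.025, 0, 1]

```text
clock: 20.4
tool_pos: [0.6065, -0.2362, 0.2223]
tcp_rot: [-0.138, 0.84, 0.451, 0.269]
ft_force: [-0.4, -1.9, 0.6]
opening: 0.0001
grip_force: 0.7
```

```bash
python3 arc.py 1.66 1.74; python3 - <<'E'
from h import *
c=viewer.read_camera("side");save(c,"d1");a=viewer.read_camera("scene");save(a,"d2")
a=cv2.resize(cv2.imread("pics/d1.png")[130:260,220:350],(384,384),interpolation=cv2.INTER_CUBIC)
b=cv2.resize(cv2.imread("pics/d2.png")[60:190,220:350],(384,384),interpolation=cv2.INTER_CUBIC)
cv2.imwrite("pics/d.png",np.hstack([a,b]))
E
```

```text
1.66 [-0.0043, 0.0017, -0.0039]
1.68 [-0.0025, 0.0017, -0.0024]
1.69 [-0.0007, 0.0017, -0.0009]
1.71 [0.001, 0.0017, 0.0007]
1.72 [0.0027, 0.0017, 0.0023]
1.74 [0.0043, 0.0017, 0.004]
[0.0927 0.0017 0.2223] -1.7819429948715193 0.6154821658000695
```

View pics/d.png

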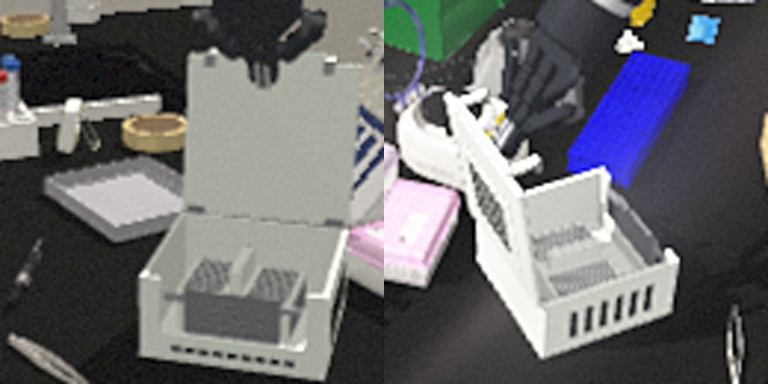

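The side view shows the cover standing past upright, and the cartridge's rib top running from about (239,261) to (250,248) in the crop. I'll cast those points, back the hand off, and confirm with the wrist camera.

```bash
python3 - <<'E'
from h import *
c=viewer.read_camera("side")
for u,v in [(239,262),(250,248)]:
    X=onz(c,(220+u/2.954,130+v/2.954),.073);print(X.round(4),loc(X).round(4))
# cartridge front top edge corners z=.049
for u,v in [(183,292),(280,305)]:
    X=onz(c,(220+u/2.954,130+v/2.954),.049);print("front",loc(X).round(4))
t=loc(np.array([.533,-.023,.02]));print("tray",t)
rows(wld(.03,0,.24),wld(-.08,0,.24))
E
```

```text
[ 0.5478 -0.3144  0.073 ] [-0.0049  0.0066  0.073 ]
[ 0.5706 -0.2889  0.073 ] [0.029  0.0019 0.073 ]
front [-0.0324  0.0544  0.049 ]
front [-0.0367 -0.0378  0.049 ]
tray [0.2283885 0.181793  0.02     ]
[-0.041, 0.002, -0.051] [-0.131, 0.001, -0.114] q [-0.703, 0.131, 1.745, 0.624, 1.38, -0.276] pos [0.6061, -0.2361, 0.2222] az [0.327, 0.475, -0.817] f [0.3, -0.5, -1.0] 20.55
```

apply_moves:
  motion:
    - [-0.04, 0, -0.02, 0, 0.5]
    - [-0.08, 0, -0.03, 0, 0.5]
    - [-0.12, 0, -0.04, 0, 0.5]

```text
clock: 20.92
tool_pos: [0.5384, -0.3383, 0.1857]
tcp_rot: [-0.138, 0.84, 0.451, 0.269]
ft_force: [-0.6, -0.8, 0.4]
opening: 0.0428
grip_force: 0.0
```

```bash
python3 - <<'E'
from h import *
w=wrist();save(w,"e1")
print(loc(st()[0]["tool_pos"]))
E
```

```text
[-0.03409536  0.00165525  0.18263433]
```

View pics/e1.png

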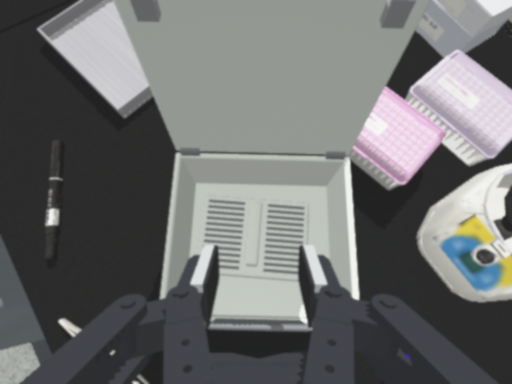

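The wrist view shows the rib between the pleats, from about (257,200) at the rear to (254,266) at the front. The pads straddle its column.

```bash
python3 - <<'E'
from h import *
w=wrist()
for u,v,z in [(257,200,.073),(254,266,.073),(208,199,.049),(307,203,.049),(254,278,.049)]: print((u,v),loc(onz(w,(u,v),z)).round(4))
s,R=st();L=loc(s["tool_pos"]);print(L)
E
```

```text
(257, 200) [0.0298 0.0006 0.073 ]
(254, 266) [-0.0318  0.0032  0.073 ]
(208, 199) [0.0375 0.0515 0.049 ]
(307, 203) [ 0.0335 -0.0514  0.049 ]
(254, 278) [-0.0418  0.0033  0.049 ]
[-0.03194738  0.00161912  0.18351543]
```

```bash
python3 - <<'E'
from h import *
rows(wld(.004,.002,.10),wld(.004,.002,.058))
E
```

```text
[-0.019, -0.001, 0.089] [-0.043, -0.001, 0.123] q [-0.894, 0.198, 1.738, 0.591, 1.434, -0.454] pos [0.5368, -0.3396, 0.1835] az [0.327, 0.475, -0.817] f [0.1, 0.9, -0.1] 21.025
```

apply_moves:
  motion:
    - [-0.01, 0, 0.045, 0, 0.5]
    - [-0.019, 0, 0.089, 0, 0.5]
    - [-0.031, 0, 0.106, 0, 0.5]
    - [-0.043, 0, 0.123, 0, 0.5]
    - [-0.043, 0, 0.123, 0, 0.5]
  newtons: 30

```text
clock: 21.65
tool_pos: [0.5595, -0.3085, 0.0595]
tcp_rot: [-0.139, 0.84, 0.45, 0.269]
ft_force: [0.3, -0.8, 1.0]
opening: 0.0431
grip_force: 0.0
```

```bash
python3 - <<'E'
from h import *
print(loc(st()[0]["tool_pos"]));rows(wld(.004,.002,.058))
E
```

```text
[0.00651145 0.00014358 0.05951977]
[-0.003, -0.002, -0.0] q [-0.836, 0.332, 1.808, 0.636, 1.237, -0.536] pos [0.5595, -0.3085, 0.0595] az [0.326, 0.475, -0.817] f [0.3, -0.8, 1.0] 21.65
```

apply_moves:
  motion:
    - [-0.002, -0.001, 0, 0, 0.8]
    - [-0.002, -0.001, 0, 0, 1]
    - [-0.002, -0.001, 0, 0, 1]
    - [-0.002, -0.001, 0, 0, 1]
    - [-0.002, -0.001, 0, 0, 1]
  newtons: 35

```text
clock: 22.28
tool_pos: [0.5589, -0.3104, 0.061]
tcp_rot: [-0.137, 0.84, 0.451, 0.269]
ft_force: [-2.0, -1.9, 5.8]
opening: 0.0111
grip_force: 37.7
```

apply_moves:
  motion:
    - [0.006, 0, -0.008, 0, 1]
    - [0.012, 0, -0.016, 0, 1]
    - [0.023, 0, -0.033, 0, 1]
    - [0.035, 0, -0.049, 0, 1]

```text
clock: 22.78
tool_pos: [0.5582, -0.3089, 0.1214]
tcp_rot: [-0.138, 0.84, 0.451, 0.269]
ft_force: [1.0, -0.8, -1.0]
opening: 0.0108
grip_force: 36.4
```

```bash
python3 - <<'E'
from h import *
s,R=st();print(loc(s["tool_pos"]),s["opening"],s["grip_force"],s["ft_force"])
E
```

```text
[0.00547571 0.00106335 0.12137575] 0.010829434140879906 36.36870503425598 [ 1.00262701 -0.78698774 -0.96728631]
```

apply_moves:
  motion:
    - [0.023, 0, -0.033, 0, 1]
    - [0.046, 0, -0.065, 0, 1]
    - [0.07, 0, -0.098, 0, 1]

```text
clock: 23.15
tool_pos: [0.5573, -0.3073, 0.2429]
tcp_rot: [-0.137, 0.84, 0.451, 0.269]
ft_force: [0.5, -0.1, -1.5]
opening: 0.0107
grip_force: 36.4
```

```bash
python3 - <<'E'
from h import *
s,R=st();print(loc(s["tool_pos"]),s["opening"])
c=viewer.read_camera("scene");save(c,"f1")
d=viewer.read_camera("side")
for u,v in [(482,56),(600,27),(660,66),(553,107-6)]: print("side",onz(d,(225+(u-450)/3,175+v/3),.02).round(3))
a=cv2.cvtColor(cv2.imread("pics/scene.png"),6)[185:275,180:275]
m=cv2.morphologyEx((a>75).astype(np.uint8),cv2.MORPH_CLOSE,np.ones((3,3)))
k=max(cv2.findContours(m,0,1)[0],key=cv2.contourArea)[:,0]+[180,185]
W=np.array([onz(c,p,.02)[:2] for p in k],np.float32)
print("all",cv2.contourArea(k),cv2.minAreaRect(W))
m=cv2.morphologyEx((a>130).astype(np.uint8),cv2.MORPH_OPEN,np.ones((3,3)))
k=max(cv2.findContours(m,0,1)[0],key=cv2.contourArea)[:,0]+[180,185]
W=np.array([onz(c,p,.003)[:2] for p in k],np.float32);print("floor",cv2.contourArea(k),cv2.minAreaRect(W))
E
```

```text
[0.00627307 0.00265023 0.24285506] 0.01074475262447122
side [0.459 0.063 0.02 ]
side [0.627 0.108 0.02 ]
side [ 0.647 -0.041  0.02 ]
side [ 0.497 -0.094  0.02 ]
all 3087.5 ((0.5545598268508911, 0.03138486295938492), (0.15656951069831848, 0.19280165433883667), 11.563692092895508)
floor 2748.0 ((0.559410810470581, 0.021521471440792084), (0.150937020778656, 0.19365642964839935), 11.51809024810791)
```

```bash
python3 - <<'E'
from h import *
L=loc(np.array([.5617,.0325,.055]));print(L)
rows(wld(0.005,L[1],.24),wld(L[0],L[1],.24),(.5617,.0325,.10),(.5617,.0325,.056))
E
```

```text
[0.29044892 0.18903483 0.055     ]
[-0.003, -0.189, 0.003] [0.231, -0.188, 0.167] [0.151, -0.191, 0.282] [0.125, -0.192, 0.318] q [-0.837, 0.125, 1.705, 0.599, 1.479, -0.363] pos [0.5595, -0.3092, 0.2484] az [0.335, 0.467, -0.818] f [0.8, -0.3, -0.6] 23.25
```

apply_moves:
  motion:
    - [0, -0.045, 0, 0, 1]
    - [0, -0.09, 0, 0, 1]
    - [0, -0.135, 0, 0, 1]
    - [0, -0.189, 0, 0, 1]

```text
clock: 23.75
tool_pos: [0.3991, -0.2014, 0.2378]
tcp_rot: [-0.138, 0.84, 0.451, 0.269]
ft_force: [0.0, 0.1, -0.1]
opening: 0.0109
grip_force: 36.3
```

apply_moves:
  motion:
    - [0.04, 0, 0.028, 0, 1]
    - [0.08, 0, 0.057, 0, 1]
    - [0.12, 0, 0.086, 0, 1]
    - [0.16, 0, 0.114, 0, 1]
    - [0.2, 0, 0.142, 0, 1]

```text
clock: 24.38
tool_pos: [0.5369, 0.0031, 0.237]
tcp_rot: [-0.138, 0.84, 0.451, 0.269]
ft_force: [0.4, -1.1, -1.0]
opening: 0.0112
grip_force: 36.3
```

```bash
python3 - <<'E'
from h import *
rows((.5617,.0325,.15),(.5617,.0325,.10),(.5617,.0325,.075)); print(st()[0]["opening"])
E
```

```text
[-0.019, 0.003, 0.093] [-0.048, 0.003, 0.134] [-0.062, 0.003, 0.155] q [-0.394, -0.27, 2.098, 0.638, 1.24, 0.002] pos [0.5369, 0.0031, 0.237] az [0.327, 0.474, -0.818] f [0.4, -1.1, -1.0] 24.375
0.011197119381283748
```

apply_moves:
  motion:
    - [-0.01, 0.001, 0.045, 0, 1]
    - [-0.019, 0.002, 0.09, 0, 1]
    - [-0.035, 0.003, 0.115, 0, 1]
    - [-0.05, 0.003, 0.138, 0, 1]
    - [-0.05, 0.003, 0.138, 0, 1]

```text
clock: 25.0
tool_pos: [0.5595, 0.032, 0.0927]
tcp_rot: [-0.14, 0.841, 0.45, 0.267]
ft_force: [0.2, 0.0, -1.9]
opening: 0.0111
grip_force: 36.3
```

```bash
python3 - <<'E'
from h import *
rows((.5617,.0325,.085),(.5617,.0325,.056))
s,R=st();p=np.array(s["tool_pos"])
c=viewer.read_camera("scene");save(c,"g1")
# predicted cartridge corners and tray rim corners -> margins; edges seen in scene
cc=p[:2]+np.array([-.0037,-.0055]);zb=p[2]-.052
print("cart centre",cc,"base",zb)
a=cv2.imread("pics/g1.png");b=cv2.imread("pics/scene.png")
df=cv2.absdiff(a,b).max(2)[175:290,170:300];print((df>40).sum())
for sx,sy in [(-1,-1),(-1,1),(1,1),(1,-1)]:
    X=cc+sx*.04*ux+sy*.055*uy
    print("cart corner px base/top",proj(c,np.r_[X,zb]).round(0),proj(c,np.r_[X,zb+.04]).round(0))
t=np.radians(11.5);tx=np.array([np.cos(t),np.sin(t)]);ty=np.array([-tx[1],tx[0]]);T=np.array([.558,.027])
for sx,sy in [(-1,-1),(-1,1),(1,1),(1,-1)]: print("tray",proj(c,np.r_[T+sx*.075*tx+sy*.09*ty,.02]).round(1))
m=(a.min(2)>175).astype(np.uint8)[150:290,160:300]
k=max(cv2.findContours(m,0,1)[0],key=cv2.contourArea);q=cv2.approxPolyDP(cv2.convexHull(k),3,True)[:,0]+[160,150];print("white",cv2.contourArea(k),q.tolist())
E
```

```text
[-0.003, 0.001, 0.007] [-0.02, 0.001, 0.031] q [-0.319, -0.049, 2.17, 0.732, 0.974, -0.142] pos [0.5595, 0.032, 0.0927] az [0.322, 0.476, -0.818] f [0.2, 0.0, -1.9] 25.0
cart centre [0.55582903 0.02650142] base 0.04071266857097897
1471
cart corner px base/top [232. 204.] [231. 195.]
cart corner px base/top [248. 232.] [248. 224.]
cart corner px base/top [221. 244.] [220. 235.]
cart corner px base/top [206. 214.] [205. 205.]
tray [261.8 209.1]
tray [240.5 261.2]
tray [188.8 245.8]
tray [214.5 196.7]
white 1647.5 [[203, 206], [223, 199], [240, 211], [246, 247], [240, 263], [191, 249]]
```

apply_moves:
  motion:
    - [-0.006, 0.001, 0.01, 0, 1]
    - [-0.012, 0.001, 0.019, 0, 1]
    - [-0.018, 0.001, 0.028, 0, 1]
    - [-0.018, 0.001, 0.028, 0, 1]

```text
clock: 25.55
tool_pos: [0.5656, 0.0315, 0.0644]
tcp_rot: [-0.138, 0.84, 0.45, 0.271]
ft_force: [-1.9, 0.5, 6.7]
opening: 0.0111
grip_force: 43.7
```

```bash
python3 - <<'E'
from h import *
rows((.5617,.0325,.055))
E
```

```text
[-0.007, -0.004, 0.007] q [-0.317, 0.009, 2.173, 0.77, 0.922, -0.2] pos [0.5656, 0.0315, 0.0644] az [0.331, 0.475, -0.815] f [-1.9, 0.5, 6.7] 25.55
```

apply_moves:
  motion:
    - [0.008, 0.001, -0.012, 0, 1]
    - [0.018, 0.001, -0.028, 0, 1]
    - [0.018, 0.001, -0.028, 0, 1]

```text
clock: 25.92
tool_pos: [0.565, 0.0294, 0.0984]
tcp_rot: [-0.136, 0.84, 0.451, 0.27]
ft_force: [0.1, -0.0, -1.6]
opening: 0.0111
grip_force: 37.6
```

```bash
cat > cm.py <<'E'
from h import *
s,R=st();p=np.array(s["tool_pos"]);cc=p[:2]+np.array([-.0037,-.0055]);zb=p[2]-.052
print(p,s["opening"])
for n,box in (("scene",(170,170,290,290)),("side",(215,150,345,235))):
    c=viewer.read_camera(n);save(c,"h_"+n);x0,y0,x1,y1=box
    a=cv2.imread(f"pics/h_{n}.png")[y0:y1,x0:x1].astype(int);b=cv2.imread(f"pics/{n}.png")[y0:y1,x0:x1].astype(int)
    m=((abs(a-b).max(2)>18)&(a.min(2)>105)).astype(np.uint8)
    m=cv2.morphologyEx(m,cv2.MORPH_CLOSE,np.ones((3,3)))
    for k in sorted(cv2.findContours(m,0,1)[0],key=cv2.contourArea)[-2:]:
        print(n,cv2.contourArea(k),(cv2.approxPolyDP(cv2.convexHull(k),2,True)[:,0]+[x0,y0]).tolist())
    for h,nm in ((0,"base"),(.04,"top")):
        print(nm,[proj(c,np.r_[cc+sx*.04*ux+sy*.055*uy,zb+h]).round(0).astype(int).tolist() for sx,sy in [(-1,-1),(-1,1),(1,1),(1,-1)]])
E
python3 cm.py
```

```text
[0.56503285 0.02938882 0.09837783] 0.011067949514799145
scene 15.0 [[247, 194], [248, 198], [242, 199]]
scene 1768.0 [[201, 202], [223, 195], [255, 208], [260, 216], [247, 243], [236, 247], [216, 240], [205, 220]]
base [[231, 201], [247, 230], [220, 241], [205, 211]]
top [[230, 192], [246, 221], [218, 233], [203, 202]]
side 142.5 [[215, 165], [230, 170], [229, 182], [218, 184], [215, 181]]
side 5769.5 [[342, 153], [344, 202], [331, 231], [324, 234], [276, 234], [244, 200], [250, 165], [284, 150], [334, 150]]
base [[278, 192], [248, 190], [254, 182], [283, 184]]
top [[278, 181], [248, 179], [254, 172], [283, 174]]
```

```bash
cat > cm2.py <<'E'
from h import *
s,R=st();p=np.array(s["tool_pos"]);cc=p[:2]+np.array([-.0037,-.0055]);zb=p[2]-.052
print(p,s["opening"],s["ft_force"])
for n,ref,box in (("scene","scene",(185,175,265,265)),("side","d1",(232,150,300,212))):
    c=viewer.read_camera(n);save(c,"h_"+n);x0,y0,x1,y1=box
    a=cv2.imread(f"pics/h_{n}.png")[y0:y1,x0:x1];b=cv2.imread(f"pics/{ref}.png")[y0:y1,x0:x1]
    ga=a.min(2);gb=b.min(2);print(n,"tray floor",np.median(gb[gb>90]), "now hist",np.histogram(ga,[0,60,90,120,140,160,180,200,220,256])[0].tolist())
    d=np.abs(a.astype(int)-b).max(2)
    for th in (25,45):
        m=((d>th)&(ga>100)).astype(np.uint8)
        k=max(cv2.findContours(m,0,1)[0],key=cv2.contourArea)
        print(th,cv2.contourArea(k),(cv2.approxPolyDP(cv2.convexHull(k),2,True)[:,0]+[x0,y0]).tolist())
E
python3 cm2.py
```

```text
[0.56363166 0.02988426 0.09617512] 0.011240987380278747 [-1.013929    0.57847091 -1.39969096]
scene tray floor 199.0 now hist [3203, 802, 173, 326, 660, 241, 310, 773, 712]
25 1614.0 [[201, 203], [223, 196], [253, 207], [259, 212], [246, 245], [237, 247], [216, 241], [202, 212]]
45 1136.5 [[201, 203], [223, 196], [258, 212], [259, 216], [246, 245], [236, 246], [216, 239], [202, 212]]
side tray floor 159.0 now hist [1314, 157, 392, 349, 1516, 214, 219, 18, 37]
25 511.5 [[282, 173], [278, 191], [249, 189], [248, 179], [253, 172], [266, 170]]
45 398.5 [[282, 173], [280, 188], [253, 189], [248, 186], [248, 179], [253, 172], [266, 170]]
```

The side-view hull matches the prediction, so the cartridge sits level in the grip. The early contact pushed toward −x, so a corner caught the +x rim. I'll shift about 5 mm that way and lower again.

apply_moves:
  motion:
    - [-0.001, -0.005, 0, 0, 1]
    - [-0.007, -0.005, 0.008, 0, 1]
    - [-0.012, -0.005, 0.016, 0, 1]
    - [-0.017, -0.005, 0.023, 0, 1]
    - [-0.017, -0.005, 0.023, 0, 1]

```text
clock: 26.75
tool_pos: [0.5589, 0.0322, 0.0661]
tcp_rot: [-0.138, 0.84, 0.45, 0.268]
ft_force: [-0.4, -0.9, -1.3]
opening: 0.0111
grip_force: 37.0
```

```bash
python3 -c "
from h import *
rows((.559,.032,.055))"
```

```text
[-0.006, 0.0, 0.009] q [-0.319, -0.007, 2.185, 0.761, 0.93, -0.192] pos [0.5589, 0.0322, 0.0661] az [0.326, 0.474, -0.818] f [-0.4, -0.9, -1.3] 26.75
```

apply_moves:
  motion:
    - [-0.002, 0, 0.003, 0, 1]
    - [-0.0035, 0, 0.005, 0, 1]
    - [-0.0035, 0, 0.005, 0, 1]

```text
clock: 27.12
tool_pos: [0.5592, 0.032, 0.0607]
tcp_rot: [-0.138, 0.84, 0.451, 0.269]
ft_force: [-1.6, -0.7, -1.2]
opening: 0.0112
grip_force: 37.0
```

```bash
python3 -c "
from h import *
rows((.559,.032,.055))"
```

```text
[-0.003, -0.0, 0.005] q [-0.319, 0.002, 2.186, 0.768, 0.92, -0.203] pos [0.5592, 0.032, 0.0607] az [0.327, 0.474, -0.818] f [-1.6, -0.7, -1.2] 27.125
```

apply_moves:
  motion:
    - [-0.0015, 0, 0.002, 0, 1]
    - [-0.003, 0, 0.004, 0, 1]
    - [-0.004, 0, 0.0055, 0, 1]
    - [-0.004, 0, 0.0055, 0, 1]

```text
clock: 27.62
tool_pos: [0.5608, 0.0316, 0.0557]
tcp_rot: [-0.137, 0.84, 0.45, 0.27]
ft_force: [-1.9, -0.5, 6.0]
opening: 0.0109
grip_force: 37.8
```

```bash
python3 -c "
from h import *
rows((.559,.032,.053))"
```

```text
[-0.002, -0.002, 0.002] q [-0.319, 0.014, 2.186, 0.777, 0.91, -0.215] pos [0.5608, 0.0316, 0.0557] az [0.33, 0.474, -0.816] f [-1.9, -0.5, 6.0] 27.625
```

apply_moves:
  motion:
    - [0, 0, 0, 0, 0.8]
    - [0, 0, 0, 0, 0.6]
    - [0, 0, 0, 0, 0.6]
    - [0, 0, 0, 0, 0.6]

```text
clock: 28.12
tool_pos: [0.5593, 0.032, 0.0541]
tcp_rot: [-0.138, 0.84, 0.451, 0.269]
ft_force: [-0.1, 0.3, 0.1]
opening: 0.0339
grip_force: 0.0
```

apply_moves:
  motion:
    - [0, 0, -0.02, 0, 0.6]
    - [0, 0, -0.05, 0, 0.6]
    - [0, 0, -0.1, 0, 0.6]
    - [0, 0, -0.15, 0, 0.6]
    - [0, 0, -0.2, 0, 0.6]

```text
clock: 28.75
tool_pos: [0.4931, -0.0634, 0.2189]
tcp_rot: [-0.138, 0.84, 0.451, 0.269]
ft_force: [0.9, 0.2, -0.9]
opening: 0.034
grip_force: 0.0
```

```bash
python3 - <<'E'
from h import *
s,R=st();print(s["tool_pos"],s["opening"],s["ft_force"])
cc=np.array([.5608-.0037,.0316-.0055])
w=wrist();save(w,"z_w")
for n,ref,box in (("scene","scene",(185,175,265,265)),("side","d1",(232,150,300,212))):
    c=viewer.read_camera(n);save(c,"z_"+n);x0,y0,x1,y1=box
    a=cv2.imread(f"pics/z_{n}.png")[y0:y1,x0:x1];b=cv2.imread(f"pics/{ref}.png")[y0:y1,x0:x1]
    d=np.abs(a.astype(int)-b).max(2);m=((d>25)&(a.min(2)>100)).astype(np.uint8)
    k=max(cv2.findContours(m,0,1)[0],key=cv2.contourArea)
    print(n,cv2.contourArea(k),(cv2.approxPolyDP(cv2.convexHull(k),2,True)[:,0]+[x0,y0]).tolist())
    for z in (.003,.043): print([proj(c,np.r_[cc+sx*.04*ux+sy*.055*uy,z]).round(0).astype(int).tolist() for sx,sy in [(-1,-1),(-1,1),(1,1),(1,-1)]])
# cover unchanged vs d1?
a=cv2.imread("pics/z_side.png")[145:200,283:340].astype(int);b=cv2.imread("pics/d1.png")[145:200,283:340].astype(int)
print("cover diff",(abs(a-b).max(2)>40).mean())
E
```

```text
[ 0.49313009 -0.06342075  0.21890079] 0.03403689485667213 [ 0.90528677  0.16230432 -0.87306612]
scene 1513.5 [[230, 205], [243, 210], [255, 224], [247, 243], [223, 251], [218, 249], [207, 227], [204, 214]]
[[233, 211], [248, 239], [222, 250], [208, 221]]
[[232, 203], [248, 232], [221, 243], [206, 213]]
side 608.0 [[282, 185], [279, 199], [272, 203], [257, 205], [245, 197], [252, 183], [265, 178]]
[[277, 204], [247, 201], [253, 193], [282, 195]]
[[277, 193], [247, 190], [253, 183], [282, 185]]
cover diff 0.07751196172248803
```

```bash
python3 -c "
from workcell import ticket
print(ticket.sign_off())"
```

```text
the job is handed in; nothing more can be done
None
```

The cartridge is out of the unit and released in the steel tray, the cover is standing open past upright, and the job is handed in; the final placement was checked by measurement only, the sign-off gave no verdict, and the hand had to be tilted about 35° by driving the arm to its reach limits because vertical fingers couldn't get under the ledge.

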